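Set the brass stud with the pedal press

TASK

The brass stud still stands proud of the wooden plaque. Slide the plaque, stud end first, between the guide rails of the green press until it is fully home against the back stop; then press the red spring pedal right down to its stop and hold it there for about a second, so that the ram drives the stud home. Let the pedal come back up, leave the plaque where it is in the press, and do not disturb the other things on the worktop.

Things in the scene. Friction and masses are not known exactly. Their poses are not given: they have to be found in the camera images.
- press: Green bench press, fixed. Origin on the worktop straight under the ram, z up; x axis: the level direction in which work is pushed in. The pedal is on its -y side. Overhanging head: x -25 to +100 mm, y +-28 mm, 124 to 202 mm above the worktop (its bushing and ram hang below it). Foot plate and pedal bearing, 68 mm high, at x +43 to +115 mm.
- stop (a point): Middle of the face of the press's back stop (steel bar 34 mm high, 124 mm wide), at worktop height; at x = +30 mm in the press's frame, the face looking to its -x.
- mouth (a point): On the worktop in the middle between the front ends of the two smooth steel guide rails (14 mm high), 105 mm before the ram (x = -105 mm in the press's frame). The rails' inner faces are 108 mm apart (y = +-54 mm) from x = +30 to -58 mm and flare outwards from there to the mouth, which is about 142 mm wide.
- ram_face (a point): Centre of the ram's underside (30 mm across); at rest 57 mm above the worktop. It is geared to the pedal and comes down 28 mm at the pedal's stop, to 4 or 5 mm above the plaque's top face.
- plaque: Loose wooden plaque 150 x 100 x 25 mm (x, y, z), about 0.3 kg, lying flat on the worktop in front of the press; origin at the centre of its underside; its +x end carries the stud and goes into the press first. Too wide to grasp. Fully home, its origin is at x = -45 mm, y = 0 in the press's frame and its axes are parallel to the press's.
- stud_top (a point): Top centre of the brass stud (domed head 24 mm across, 4 mm thick), on the plaque's centre line, 45 mm from the plaque's origin towards its +x end (30 mm from that end); 37 to 39 mm above the worktop at the start.
- stud (a joint): How far the stud has been driven, m: 0 = standing 10 mm proud, 0.010 = head down on the wood; the pedal at its stop drives it to 0.0095. It takes 8 N to move and stays where it is left.
- pedal_pad (a point): Centre of the top of the red pedal pad (60 mm along the press's x, 48 mm across), about 82 mm above the worktop when up; it moves with the pedal and sinks 33 mm to the stop. Up, it slopes 0.16 rad (the free end, towards the press's -x, is the higher); at the stop 0.10 rad the other way.
- pedal (a joint): Pedal angle, rad: 0 = up, 0.26 = down at its stop. Level hinge along the press's y, at x = +70 mm and 50 mm above the worktop; the pad is 130 mm from it. A spring brings it back up; pressing takes about 5 N at first and up to 17 N at the stop with the stud under the ram.
- lamp_shade (a point): Roughly the middle of the fixed desk lamp's green shade, which hangs out over the worktop behind and to the right of the press: keep arm and gripper 150 mm away from it to the side.
- sketch_pad: Black sketch pad 170 x 125 x 16 mm lying flat, a bystander; origin under its centre.
- varnish_tin: Tin 58 mm across, 72 mm high, standing; a bystander; origin under its centre.
- wax_pot: Round white pot 90 mm across, 32 mm high; a bystander; origin under its centre.
- masking_tape: Roll of tape 98 mm across, 25 mm high, lying flat; a bystander; origin under its centre.
- round_gourd: Small round dried gourd 61 mm across, 48 mm high; a bystander; origin under its centre.
- pear_gourd: Small pear-shaped dried gourd 52 mm across, 75 mm high; a bystander; origin under its centre.

How it is judged:
By the outcome, as a careful person would: the job done as asked, in the order asked, and still so for the second after the job is handed in, with the robot touching nothing.
It also fails if it takes over 69 s, if anything falls off the work surface, if the arm or the gripper's body presses on something with over 40 N, if the wrist force passes 120 N, or if a joint passes its speed limit or range.

ROBOT

A 6-joint arm with a two-finger parallel gripper is mounted at the origin on a cart in front of the work surface, level with it; the furniture and walls round the work are solid. World frame = base frame: x ahead of the robot, y to its left, z up, the work surface at z = 0. Lengths are in m, angles in rad, forces in N, time in s.
With the tool pointing down it reaches from about 0.4 to 0.825 m from the base axis. Payload 7 kg.
Tool frame: the origin (TCP) lies at the very end of the fingers, on their centre line; the grasp point (between the pads) lies 19 mm behind it (arm.grasp_offset is the distance from the TCP to the grasp point, in m); z points along the fingers, y is the line along which they close (so a half turn about z gives the same grasp; the last joint's range is limited). The gripper opens to 85 mm and grips with 20 to 120 N. Pads are 22 mm wide; open, the fingers measure 114 mm over their backs; the gripper's body (76 mm by 85 mm) begins 54 mm behind the grasp point. The pads swing forward as they close: fully open they stand 13 mm farther back than shut.
Start: joints at [1.559, 0.359, 0.012, 0, -1.224, -0.288], TCP at [0.199, 0.645, 0.231] pointing down, gripper open.
Joint ranges: [-3.07, 3.07], [-1.43, 2.12], [-1.02, 1.25], [-3.03, 1.67], [-3.05, -0], [-3.03, 3.03]. Speed limits (rad/s): [2.39, 2.39, 3.01, 3.14, 3.14, 3.14].

INTERFACE

Orientations are given as [roll, pitch, yaw] about the fixed x, y, z axes, in that order (R = Rz(yaw) Ry(pitch) Rx(roll)).
In Python, from rig import arm gives the robot as it stands.
- The arm moves only by the shell command python3 -m handwheel 'ROWS' [FORCE]. ROWS is JSON, a list of rows, each an object with "rot": the turn, a rotation vector about the tool's x, y, z scaled (see below), a list of three; "dp": the shift along the tool's x, y, z scaled (see below), a list of three; "claw": the gripper's target within -1 to 1 (shut at 1, half-way at 0, fully open at -1). A call has 1 to 20 rows; each row is the pose to reach, as a shift and turn from the pose commanded when the call began, along the tool's axes at that moment, turning the shorter way round; what a row does not reach only later rows make up. The controller multiplies each number of a shift by 0.15 m and each number of a turn by 360 degrees. A row lasts 1/12 s, in which the tool goes at most 41.7 mm and 7.16 degrees, less where a joint would pass 70% of its speed; a pose out of reach is approached as far as the arm can. A call with a number of a shift or a turn outside -1 to 1 is refused whole. A call with a gripper value outside its range is refused whole. The fingers move at their own pace and stop on an object; FORCE is the grip in N (left out, the last holds). Time passes only in rows, so rows that repeat a pose let the fingers close. It gives the time, the measured TCP pose, the force, the opening and the grip force at its end, in the units of the state.
- arm.read_state(): the state, without advancing time (a new reading comes with each control period).
- arm.snapshot(name): name is "scene" or "top" or "wrist"; returns (picture, depth): 480x640x3 uint8, red, green, blue; 480x640 float32, m along the optical axis (not along the pixel's ray), 0 where there is no reading.
- arm.calibration(name): a dict with "fovy" (degrees; the focal length in pixels is half the picture's height over the tangent of half this angle, whatever the lens; pixels are square), "cx", "cy" (the principal point, pixels), "k1" (the pictures are not rectified: a ray, as slopes to the right and down, at radius r is drawn at 1 + k1 r^2 times it, then the intrinsics apply), "rvec" (rotation vector, rad) and "tvec" (3), from world to camera coordinates, as OpenCV has them. Camera axes: x right, y down, z forward; pixel columns grow to the right and rows downward; lengths in m; the calibration is good to about 2 mm. A picture is of the moment at which its call begins: read the wrist's pose just before it. calibration takes no time and is no camera call; for the wrist camera it gives the pose at the moment of the call.
- arm.finish_job(): hands the job in; it is judged then, once.
The state is a dict: "clock": time; "qpos": joint angles; "dq": joint speeds; "tau": joint torques, N m; "ee_pos": TCP position; "ee_rot": TCP orientation; "ft_force": force on the tool from outside, world axes, zero at the start; "moment": the same for the moment, N m; "finger_gap": finger opening in m; "gripper_force": force on a finger pad.
Only numpy, scipy, OpenCV 4.12 (cv2) and the standard library are available. Lean on these libraries where they do the work, as an engineer would, in place of code of your own. Each camera call takes 0.05 s, during which the arm holds its last target. There are 200 camera calls.

## Working session

There is one attempt and no reset: what is moved stays moved. The work goes in short steps, Python scripts to look and compute and a shell command to move; the robot and the scene stay as the last step left them, time stands still between calls to the robot, and variables do not carry over. Pictures are saved under pics/ and viewed, at most 10 in all, crops included, and the job is handed in when it is done.

```bash
mkdir -p pics
cat > h.py <<'E'
import numpy as np, cv2
from rig import arm
from scipy.spatial.transform import Rotation as R
def snap(n,f):
    c=arm.calibration(n); p,d=arm.snapshot(n); cv2.imwrite(f'pics/{f}.png',p[:,:,::-1]); np.savez(f'pics/{f}.npz',p=p,d=d,**{k:np.array(v) for k,v in c.items()}); return p,d,c
def world(f,uv=None):
    z=np.load(f'pics/{f}.npz'); h,w=z['d'].shape; F=h/2/np.tan(np.radians(float(z['fovy']))/2)
    K=np.array([[F,0,float(z['cx'])],[0,F,float(z['cy'])],[0,0,1]])
    v,u=np.mgrid[:h,:w]; pts=np.stack([u,v],-1).reshape(-1,1,2).astype(float)
    n=cv2.undistortPoints(pts,K,np.array([float(z['k1']),0,0,0])).reshape(h,w,2)
    P=np.dstack([n,np.ones((h,w))])*z['d'][...,None]
    Rm=R.from_rotvec(z['rvec'].ravel()).as_matrix()
    return (P-z['tvec'].ravel())@Rm, z['p'], z['d']
def project(f,X):
    z=np.load(f'pics/{f}.npz'); h,w=z['d'].shape; F=h/2/np.tan(np.radians(float(z['fovy']))/2)
    K=np.array([[F,0,float(z['cx'])],[0,F,float(z['cy'])],[0,0,1]])
    return cv2.projectPoints(np.array(X,float).reshape(-1,1,3),z['rvec'].ravel(),z['tvec'].ravel(),K,np.array([float(z['k1']),0,0,0]))[0].reshape(-1,2)
E
python3 - <<'E'
from h import *
snap('top','top0');snap('scene','scene0')
s=arm.read_state();print(s)
E
```

```text
{'clock': 0.1, 'qpos': array([ 1.55907881e+00,  3.59298369e-01,  1.11651816e-02, -2.84511508e-04,
       -1.22412250e+00, -2.88118435e-01]), 'dq': array([-2.07809491e-03, -1.98323381e-03,  2.85384703e-03,  2.02254650e-03,
        4.65655738e-05,  4.15203085e-04]), 'tau': array([-2.57801410e-03, -5.84765303e+01,  2.94107956e+01,  6.95467383e+00,
       -3.23863860e-03,  1.12609604e-05]), 'ee_pos': array([0.19926518, 0.64446829, 0.23047904]), 'ee_rot': array([ 3.14011744e+00, -1.58259163e-04, -2.99932701e-01]), 'ft_force': array([-1.25059886,  0.34109325,  0.45917479]), 'moment': array([-0.039661  ,  0.00097182,  0.02928538]), 'gripper_force': 0.0, 'finger_gap': 0.08545711745287733}
```

View pics/top0.png

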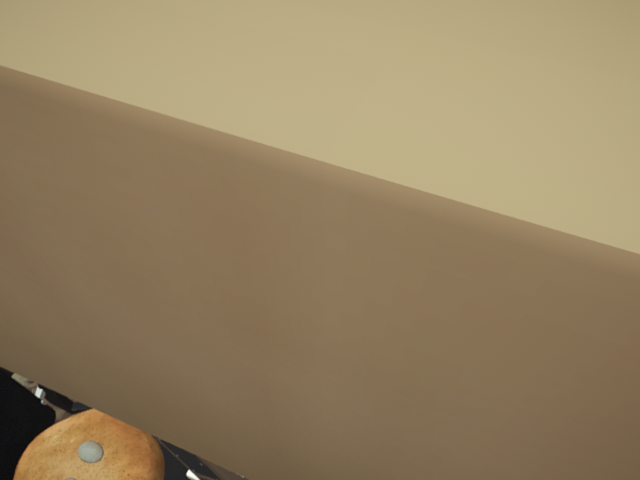

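View pics/scene0.png

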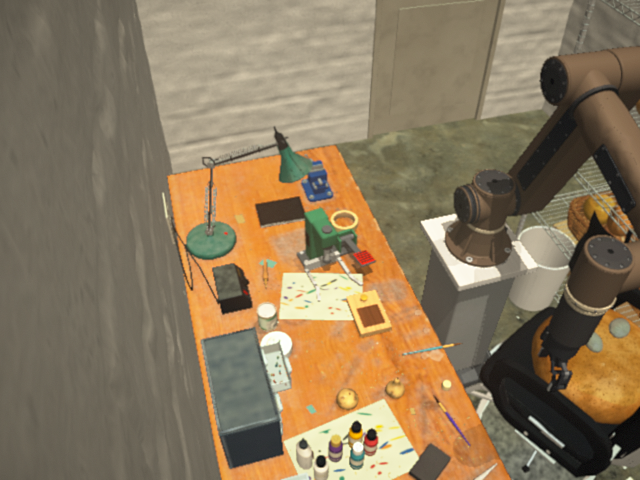

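The scene view shows the press head at (320,230), red pedal at (363,258), plaque at (368,313) with its stud at about (363,298), and the lamp shade at (292,163). The top camera shows only wall and is useless here.

Run:
```python
from h import *
P,p,d=world('scene0')
for n,(u,v) in dict(stud=(363,298),plq=(370,315),pedal=(363,258),head=(317,215),shade=(292,165),table=(340,350),tape=(343,213),pad=(280,210),wax=(277,344),tin=(266,310),g1=(347,398),g2=(394,388),tapebox=(318,182)).items(): print(n,P[v,u].round(3))
b=p[180:380,220:440]; cv2.imwrite('pics/c0.png',cv2.resize(b[:,:,::-1],None,fx=3,fy=3,interpolation=cv2.INTER_CUBIC)[:600])
```

```text
stud [0.483 0.15  0.043]
plq [0.478 0.204 0.023]
pedal [0.441 0.027 0.083]
head [ 0.558 -0.091  0.196]
shade [ 0.628 -0.103  0.4  ]
table [ 0.599  0.283 -0.002]
tape [ 0.415 -0.252  0.023]
pad [ 0.625 -0.344  0.013]
wax [0.783 0.283 0.107]
tin [0.781 0.125 0.062]
g1 [0.637 0.46  0.039]
g2 [0.507 0.471 0.044]
tapebox [ 0.468 -0.39   0.071]
```

View pics/c0.png

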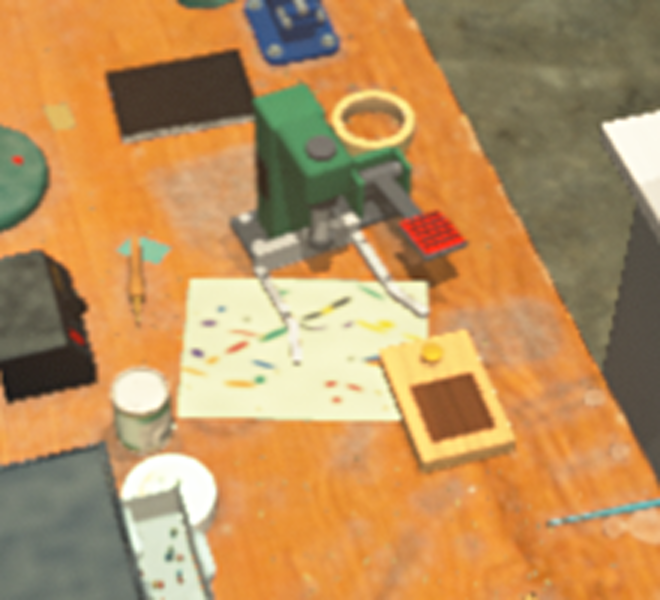

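Run:
```python
from h import *
P,p,d=world('scene0')
def rect(m,n):
    q=P[m][:,:2]; c,s,a=cv2.minAreaRect((q*1000).astype(np.float32)); print(n,len(q),np.round(c),np.round(s),round(a,1),'z',P[m][:,2].mean().round(3))
z=P[...,2];u=np.arange(640)[None];v=np.arange(480)[:,None]
rect((z>.018)&(z<.032)&(u>345)&(u<395)&(v>285)&(v<340),'plaque')
rect((z>.192)&(z<.21)&(u>295)&(u<350)&(v>200)&(v<250),'head')
r=(p[...,0]>150)&(p[...,1]<70)&(p[...,2]<70)&(u>345)&(u<380)&(v>245)&(v<272); rect(r,'pedal')
y=(p[...,0]>180)&(p[...,1]>120)&(p[...,2]<60)&(u>350)&(u<375)&(v>290)&(v<303); print(P[y].mean(0))
for uv in [(300,265),(308,270),(317,285),(319,300),(338,252),(345,265),(352,277),(360,284)]: print(uv,P[uv[1],uv[0]].round(3))
# calib wrist relative to tool
c=arm.calibration('wrist');Rc=R.from_rotvec(np.ravel(c['rvec'])).as_matrix();C=-Rc.T@np.ravel(c['tvec']);s=arm.read_state();T=R.from_euler('xyz',s['ee_rot']).as_matrix()
print(T.round(3),'cam in tool',T.T@(C-s['ee_pos']),'axes',(T.T@Rc.T).round(2),c['fovy'])
```

```text
plaque 1209 [480. 188.] [160. 102.] 90.0 z 0.024
head 393 [559. -59.] [ 64. 129.] 7.0 z 0.196
pedal 161 [437.  22.] [45. 62.] 6.7 z 0.083
[0.47965969 0.14456565 0.03712297]
(300, 265) [ 0.623 -0.077 -0.003]
(308, 270) [ 0.607 -0.035  0.012]
(317, 285) [0.597 0.037 0.015]
(319, 300) [0.608 0.097 0.014]
(338, 252) [ 0.489 -0.08   0.016]
(345, 265) [ 0.481 -0.027  0.005]
(352, 277) [0.479 0.038 0.016]
(360, 284) [0.463 0.07  0.012]
[[ 0.955 -0.295 -0.   ]
 [-0.295 -0.955 -0.001]
 [ 0.     0.001 -1.   ]] cam in tool [ 0.06673555  0.00033895 -0.14165916] axes [[-0.   -0.97 -0.26]
 [ 1.   -0.   -0.  ]
 [ 0.   -0.26  0.97]] 67.10133298004345
```

```bash
python3 -m handwheel '[{"rot":[0,0,0],"dp":[1,0.82,-0.04],"claw":-1},{"rot":[0,0,0],"dp":[1,0.82,-0.04],"claw":-1},{"rot":[0,0,0],"dp":[1,0.82,-0.04],"claw":-1},{"rot":[0,0,0],"dp":[1,0.82,-0.04],"claw":-1},{"rot":[0,0,0],"dp":[1,0.82,-0.04],"claw":-1}]'
python3 -m handwheel '[{"rot":[0,0,0],"dp":[1,0.82,-0.04],"claw":-1},{"rot":[0,0,0],"dp":[1,0.82,-0.04],"claw":-1},{"rot":[0,0,0],"dp":[1,0.82,-0.04],"claw":-1},{"rot":[0,0,0],"dp":[1,0.82,-0.04],"claw":-1},{"rot":[0,0,0],"dp":[1,0.82,-0.04],"claw":-1}]'
python3 -m handwheel '[{"rot":[0,0,-0.048],"dp":[0.85,0.82,-0.04],"claw":-0.3},{"rot":[0,0,-0.048],"dp":[0.85,0.82,-0.04],"claw":-0.3},{"rot":[0,0,-0.048],"dp":[0.85,0.82,-0.04],"claw":-0.3},{"rot":[0,0,-0.048],"dp":[0.85,0.82,-0.04],"claw":-0.3},{"rot":[0,0,-0.048],"dp":[0.85,0.82,-0.04],"claw":-0.3},{"rot":[0,0,-0.048],"dp":[0.85,0.82,-0.04],"claw":-0.3},{"rot":[0,0,-0.048],"dp":[0.85,0.82,-0.04],"claw":-0.3}]'
python3 - <<'E'
from h import *
snap('wrist','w1'); s=arm.read_state(); print(s['ee_pos'],s['ee_rot'],s['finger_gap'],s['clock'])
E
```

```text
clock: 0.52
ee_pos: [0.3074, 0.4799, 0.2372]
ee_rot: [3.141, 0.0, -0.3]
ft_force: [-0.4, 0.0, 0.1]
finger_gap: 0.0852
gripper_force: 0.0
clock: 0.93
ee_pos: [0.4142, 0.3183, 0.2434]
ee_rot: [3.141, 0.0, -0.301]
ft_force: [0.6, 0.7, -0.0]
finger_gap: 0.0854
gripper_force: 0.0
clock: 1.52
ee_pos: [0.499, 0.1649, 0.249]
ee_rot: [3.141, 0.001, -0.001]
ft_force: [0.1, 0.0, -0.5]
finger_gap: 0.0557
gripper_force: 0.0
[0.49873865 0.16572243 0.24899539] [3.14146778e+00 5.21641907e-04 3.54383670e-04] 0.05537516366241529 1.5667
```

View pics/w1.png

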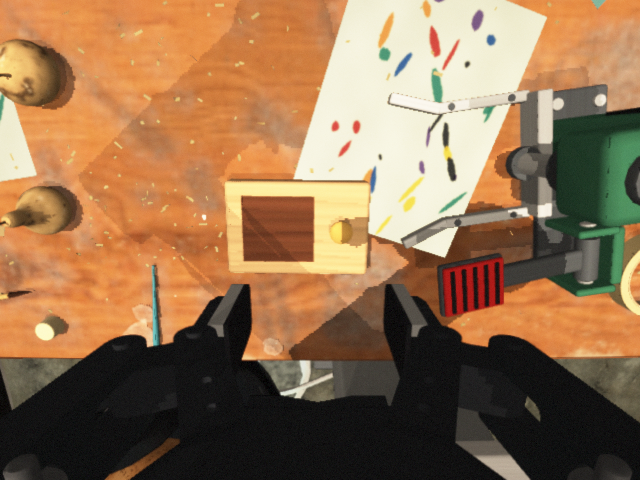

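The wrist view shows the plaque at (225–369, 181–273) with its stud at (341,231). The rails run from (392,99) and (406,242) to a bend at about (440,106)/(442,223), the stop is near (540,170), and the pedal pad is at (471,285).

Run:
```python
from h import *
P,p,d=world('w1');z=P[...,2];u=np.arange(640)[None];v=np.arange(480)[:,None]
def rect(m,n):
    q=P[m][:,:2]; c,s,a=cv2.minAreaRect((q*1000).astype(np.float32)); print(n,len(q),np.round(c,1),np.round(s,1),round(a,1),'z',P[m][:,2].mean().round(4))
m=((z>.02)&(z<.03)&(u>215)&(u<380)&(v>175)&(v<280)).astype(np.uint8); m=cv2.morphologyEx(m,cv2.MORPH_OPEN,np.ones((5,5)))>0
rect(m,'plaque'); q=P[m]; print('bbox',np.percentile(q[:,:2],[1,50,99],axis=0))
rect((z>.19)&(z<.21)&(u>500),'head')
r=(p[...,0]>120)&(p[...,1]<70)&(p[...,2]<70)&(u>430)&(u<520)&(v>240); print('pedal',P[r].mean(0))
y=(z>.034)&(z<.046)&(u>320)&(u<360)&(v>215)&(v<250); print('stud',P[y].mean(0),y.sum())
# rails and stop by height
for n,(a,b,c,e,lo,hi) in dict(railL=(450,525,90,115,.008,.02),railR=(450,525,205,230,.008,.02),flL=(395,432,90,115,.008,.02),flR=(408,436,220,248,.008,.02),stop=(530,556,85,245,.028,.04)).items():
    k=(z>lo)&(z<hi)&(u>=a)&(u<=b)&(v>=c)&(v<=e); 
    if k.sum()>10: rect(k,n)
    vx=cv2.fitLine(P[k][:,:2].astype(np.float32),cv2.DIST_HUBER,0,.01,.01).ravel(); print('  line',vx.round(4))
```

```text
plaque 12596 [476.  185.7] [150.2 100. ] 89.0 z 0.0242
bbox [[0.42851421 0.11257903]
 [0.48079012 0.18785692]
 [0.52512094 0.2583616 ]]
head 2766 [544.4  -6. ] [52.6 20.7] 12.6 z 0.193
pedal [0.43466361 0.02218266 0.0801273 ]
stud [0.47607259 0.14074374 0.03689288] 409
railL 905 [604.  -6.] [79.3 23.4] 88.4 z 0.0127
  line [ 0.1255 -0.9921  0.6043 -0.007 ]
railR 810 [486.4 -18.5] [12.1 83.2] 9.4 z 0.0126
  line [ 0.1515 -0.9885  0.487  -0.0179]
flL 480 [602.1  68.8] [41.5 11.5] 78.6 z 0.0127
  line [0.2224 0.9749 0.6019 0.0695]
flR 339 [466.8  51. ] [11.2 38.9] 29.8 z 0.0124
  line [ 0.5323 -0.8465  0.467   0.0515]
stop 1724 [544.6 -61.7] [139.3  22.8] 9.4 z 0.0323
  line [ 0.9882  0.1529  0.5577 -0.0563]
```

```bash
python3 -m handwheel '[{"rot":[0,0,0.003],"dp":[-0.72,-0.143,0],"claw":-0.3},{"rot":[0,0,0.003],"dp":[-0.72,-0.143,0.3],"claw":-0.3},{"rot":[0,0,0.003],"dp":[-0.72,-0.143,0.8],"claw":-0.3},{"rot":[0,0,0.003],"dp":[-0.72,-0.143,0.8],"claw":-0.3},{"rot":[0,0,0.003],"dp":[-0.72,-0.143,0.8],"claw":-0.3},{"rot":[0,0,0.003],"dp":[-0.72,-0.143,0.8],"claw":-0.3},{"rot":[0,0,0.003],"dp":[-0.72,-0.143,0.8],"claw":-0.3}]'
python3 -m handwheel '[{"rot":[0,0,0],"dp":[0,0,0.25],"claw":-0.3},{"rot":[0,0,0],"dp":[0,0,0.5],"claw":-0.3},{"rot":[0,0,0],"dp":[0,0,0.7],"claw":-0.3},{"rot":[0,0,0],"dp":[0,0,0.8],"claw":-0.3},{"rot":[0,0,0],"dp":[0,0,0.8],"claw":-0.3},{"rot":[0,0,0],"dp":[0,0,0.8],"claw":-0.3}]'
```

```text
clock: 2.15
ee_pos: [0.3903, 0.188, 0.1294]
ee_rot: [3.14, 0.001, -0.014]
ft_force: [0.3, 0.3, 1.3]
finger_gap: 0.0556
gripper_force: 0.0
clock: 2.65
ee_pos: [0.3919, 0.1884, 0.0101]
ee_rot: [3.142, -0.001, -0.016]
ft_force: [0.8, 0.6, 0.3]
finger_gap: 0.0553
gripper_force: 0.0
```

```bash
python3 -m handwheel '[{"rot":[0,0,0],"dp":[0.06,0,0],"claw":-0.3},{"rot":[0,0,0],"dp":[0.11,0,0],"claw":-0.3},{"rot":[0,0,0],"dp":[0.14,0,0],"claw":-0.3},{"rot":[0,0,-0.002],"dp":[0.16,0.005,0],"claw":-0.3},{"rot":[0,0,-0.005],"dp":[0.19,0.01,0],"claw":-0.3},{"rot":[0,0,-0.008],"dp":[0.22,0.02,0],"claw":-0.3},{"rot":[0,0,-0.011],"dp":[0.25,0.03,0],"claw":-0.3},{"rot":[0,0,-0.014],"dp":[0.28,0.04,0],"claw":-0.3},{"rot":[0,0,-0.017],"dp":[0.31,0.05,0],"claw":-0.3},{"rot":[0,0,-0.02],"dp":[0.34,0.06,0],"claw":-0.3},{"rot":[0,0,-0.023],"dp":[0.37,0.065,0],"claw":-0.3},{"rot":[0,0,-0.026],"dp":[0.4,0.07,0],"claw":-0.3},{"rot":[0,0,-0.026],"dp":[0.43,0.073,0],"claw":-0.3},{"rot":[0,0,-0.026],"dp":[0.43,0.073,0],"claw":-0.3}]'
python3 -m handwheel '[{"rot":[0,0,0],"dp":[-0.1,0,0],"claw":-0.3},{"rot":[0,0,0],"dp":[-0.2,0,-0.2],"claw":-0.3},{"rot":[0,0,0],"dp":[-0.2,0,-0.5],"claw":-0.3},{"rot":[0,0,0],"dp":[-0.2,0,-0.8],"claw":-0.3},{"rot":[0,0,0],"dp":[-0.2,0,-0.8],"claw":-0.3},{"rot":[0,0,0],"dp":[-0.2,0,-0.8],"claw":-0.3}]'
cat > meas.py <<'E'
from h import *
import sys
f=sys.argv[1]; snap('wrist',f); s=arm.read_state(); print(s['clock'],s['ee_pos'],s['ee_rot'])
P,p,d=world(f);z=P[...,2]
o=np.array([.547,-.018]);th=.148;px=np.array([np.sin(th),-np.cos(th)]);py=np.array([np.cos(th),np.sin(th)])
L=np.dstack([(P[...,:2]-o)@px,(P[...,:2]-o)@py])*1000
x0,x1=float(sys.argv[2]),float(sys.argv[3])
m=((z>.02)&(z<.03)&(L[...,0]>x0)&(L[...,0]<x1)&(abs(L[...,1])<75)).astype(np.uint8); m=cv2.morphologyEx(m,cv2.MORPH_OPEN,np.ones((5,5)))>0
c,s,a=cv2.minAreaRect(L[m].astype(np.float32)); print('plaque in press mm',np.round(c,1),np.round(s,1),round(a,2),'rows/cols',np.argwhere(m).min(0),np.argwhere(m).max(0),'xrange',np.percentile(L[m][:,0],[.5,99.5]))
E
python3 meas.py w2 -300 -100
```

```text
clock: 3.82
ee_pos: [0.456, 0.1752, 0.0096]
ee_rot: [-3.141, -0.001, 0.146]
ft_force: [-1.0, 0.8, 0.2]
finger_gap: 0.0557
gripper_force: 0.0
clock: 4.32
ee_pos: [0.4275, 0.1728, 0.1333]
ee_rot: [-3.137, -0.007, 0.146]
ft_force: [0.5, 0.1, -0.6]
finger_gap: 0.0556
gripper_force: 0.0
4.3667 [0.42642407 0.17190372 0.13131617] [-3.13842855 -0.00426158  0.14601345]
plaque in press mm [-203.    -0.3] [ 99.5 150.2] 89.85 rows/cols [ 24 206] [181 439] xrange [-276.34281054 -129.75388038]
```

View pics/w2.png

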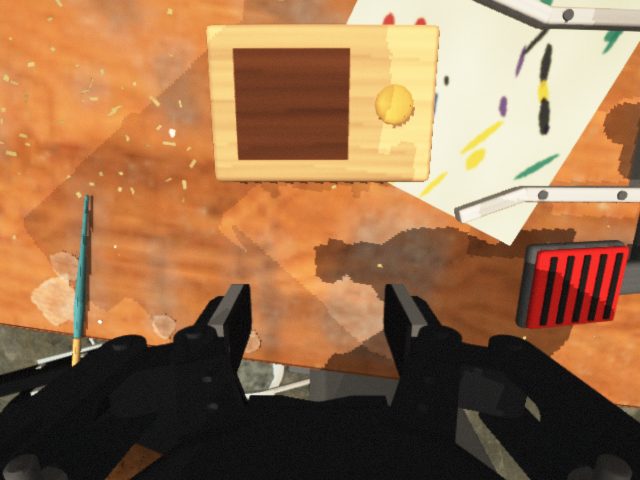

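The plaque is now on the press axis (x −203 mm, y −0.3 mm) and parallel to it. Stud is at (394,105), right rail from (460,213), pedal pad at (572,285). Next I go behind it, turned 90°.

```bash
python3 -m handwheel '[{"rot":[0,0,-0.25],"dp":[0.6,-0.65,0],"claw":-0.3},{"rot":[0,0,-0.25],"dp":[0.6,-0.65,0],"claw":-0.3},{"rot":[0,0,-0.25],"dp":[0.6,-0.65,0],"claw":-0.3},{"rot":[0,0,-0.25],"dp":[0.6,-0.65,0],"claw":-0.3},{"rot":[0,0,-0.25],"dp":[0.6,-0.65,0],"claw":-0.3},{"rot":[0,0,-0.25],"dp":[0.6,-0.65,0],"claw":-0.3},{"rot":[0,0,-0.25],"dp":[0.6,-0.65,0],"claw":-0.3},{"rot":[0,0,-0.25],"dp":[0.6,-0.65,0],"claw":-0.3},{"rot":[0,0,-0.25],"dp":[0.6,-0.65,0],"claw":-0.3},{"rot":[0,0,-0.25],"dp":[0.6,-0.65,0],"claw":-0.3},{"rot":[0,0,-0.25],"dp":[0.6,-0.65,0],"claw":-0.3},{"rot":[0,0,-0.25],"dp":[0.6,-0.65,0],"claw":-0.3},{"rot":[0,0,-0.25],"dp":[0.6,-0.65,0],"claw":-0.3},{"rot":[0,0,-0.25],"dp":[0.6,-0.65,0],"claw":-0.3},{"rot":[0,0,-0.25],"dp":[0.6,-0.65,0],"claw":-0.3}]'
python3 - <<'E'
from h import *
s=arm.read_state(); o=np.array([.547,-.018]);th=.148;px=np.array([np.sin(th),-np.cos(th)]);py=np.array([np.cos(th),np.sin(th)]);e=s['ee_pos'][:2]-o;print(e@px,e@py,s['ee_pos'],s['ee_rot'],s['qpos'])
E
python3 meas.py w3 -300 -100
```

```text
clock: 5.62
ee_pos: [0.4999, 0.2801, 0.1282]
ee_rot: [-3.14, 0.001, 1.714]
ft_force: [-1.1, 0.3, -0.2]
finger_gap: 0.0554
gripper_force: 0.0
-0.30180149276516754 -0.002582976680630994 [0.49994152 0.28012131 0.12821781] [-3.14028256e+00  1.00712231e-03  1.71416742e+00] [ 8.51936776e-01  2.82136883e-01 -3.53085900e-01 -1.08984930e-04
 -9.37223674e-01  2.43309091e+00]
5.6667 [0.50000381 0.28021361 0.12842449] [-3.14051936e+00  8.23666849e-04  1.71402469e+00]
plaque in press mm [-2.217e+02 -2.000e-01] [ 99.6 113.1] 89.7 rows/cols [268 253] [400 388] xrange [-277.6556986  -168.51378914]
```

```bash
python3 -m handwheel '[{"rot":[0,0,0],"dp":[0,0.017,0.25],"claw":-0.3},{"rot":[0,0,0],"dp":[0,0.017,0.5],"claw":-0.3},{"rot":[0,0,0],"dp":[0,0.017,0.7],"claw":-0.3},{"rot":[0,0,0],"dp":[0,0.017,0.79],"claw":-0.3},{"rot":[0,0,0],"dp":[0,0.017,0.79],"claw":-0.3},{"rot":[0,0,0],"dp":[0,0.017,0.79],"claw":-0.3}]'
python3 -m handwheel '[{"rot":[0,0,0],"dp":[-0.05,0,0],"claw":-0.3},{"rot":[0,0,0],"dp":[-0.08,0,0],"claw":-0.3},{"rot":[0,0,0],"dp":[-0.11,0,0],"claw":-0.3},{"rot":[0,0,0],"dp":[-0.15,0,0],"claw":-0.3},{"rot":[0,0,0],"dp":[-0.2,0,0],"claw":-0.3},{"rot":[0,0,0],"dp":[-0.25,0,0],"claw":-0.3},{"rot":[0,0,0],"dp":[-0.3,0,0],"claw":-0.3},{"rot":[0,0,0],"dp":[-0.35,0,0],"claw":-0.3},{"rot":[0,0,0],"dp":[-0.4,0,0],"claw":-0.3},{"rot":[0,0,0],"dp":[-0.45,0,0],"claw":-0.3},{"rot":[0,0,0],"dp":[-0.5,0,0],"claw":-0.3},{"rot":[0,0,0],"dp":[-0.55,0,0],"claw":-0.3},{"rot":[0,0,0],"dp":[-0.6,0,0],"claw":-0.3},{"rot":[0,0,0],"dp":[-0.65,0,0],"claw":-0.3},{"rot":[0,0,0],"dp":[-0.65,0,0],"claw":-0.3}]'
python3 meas.py w4 -250 -20
```

```text
clock: 6.17
ee_pos: [0.5025, 0.2805, 0.0101]
ee_rot: [-3.14, 0.002, 1.716]
ft_force: [0.4, -0.6, 0.9]
finger_gap: 0.0553
gripper_force: 0.0
clock: 7.42
ee_pos: [0.5162, 0.1823, 0.0104]
ee_rot: [-3.14, 0.001, 1.716]
ft_force: [0.1, -0.1, -0.4]
finger_gap: 0.0559
gripper_force: 0.0
7.4667 [0.51614418 0.1826113  0.01027522] [-3.13944018e+00  1.32606499e-03  1.71571825e+00]
plaque in press mm [-187.9   -0.6] [83.  51.6] 89.67 rows/cols [287 209] [402 425] xrange [-213.37661438 -164.06840467]
```

View pics/w4.png

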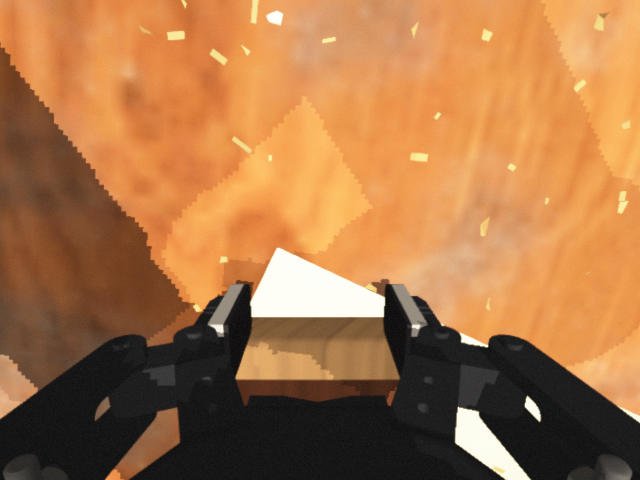

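Run:
```python
from h import *
P,p,d=world('w4')
o=np.array([.547,-.018]);th=.148;px=np.array([np.sin(th),-np.cos(th)]);py=np.array([np.cos(th),np.sin(th)])
for v in range(300,400,8): X=P[v,315]; print(v,((X[:2]-o)@px).round(4),X[2].round(4), p[v,315])
W=lambda x,y,z:[*(o+x*px+y*py),z]
print(project('w4',[W(-.203,0,.01),W(-.203,.028,.01),W(-.203,-.028,.01),W(-.192,0,.025),W(-.213,0,.0)]))
```

```text
300 -0.1979 -0.0001 [254 254 246]
308 -0.1938 -0.0004 [254 254 246]
316 -0.1897 -0.0004 [252 251 238]
324 -0.1906 0.0088 [120  85  51]
332 -0.1909 0.0163 [126  93  60]
340 -0.1899 0.0209 [142 100  63]
348 -0.1882 0.024 [163 119  73]
356 -0.1841 0.0235 [168 124  75]
364 -0.1805 0.0236 [206 153  94]
372 -0.1766 0.0234 [216 160  98]
380 -0.1738 0.0249 [113  71  44]
388 -0.1702 0.0252 [89 48 31]
396 -0.1657 0.0244 [89 46 31]
[[318.17676344 299.0832767 ]
 [383.87849164 298.85349781]
 [252.54765216 299.19267166]
 [318.2786753  340.75656056]
 [318.09770494 268.92560138]]
```

```bash
python3 -m handwheel '[{"rot":[0,0,0],"dp":[-0.03,0,0],"claw":-0.3},{"rot":[0,0,0],"dp":[-0.07,0,0],"claw":-0.3},{"rot":[0,0,0],"dp":[-0.11,0,0],"claw":-0.3},{"rot":[0,0,0],"dp":[-0.15,0,0],"claw":-0.3},{"rot":[0,0,0],"dp":[-0.19,0,0],"claw":-0.3},{"rot":[0,0,0],"dp":[-0.23,0,0],"claw":-0.3},{"rot":[0,0,0],"dp":[-0.27,0,0],"claw":-0.3},{"rot":[0,0,0],"dp":[-0.31,0,0],"claw":-0.3},{"rot":[0,0,0],"dp":[-0.35,0,0],"claw":-0.3},{"rot":[0,0,0],"dp":[-0.38,0,0],"claw":-0.3},{"rot":[0,0,0],"dp":[-0.41,0,0],"claw":-0.3},{"rot":[0,0,0],"dp":[-0.43,0,0],"claw":-0.3},{"rot":[0,0,0],"dp":[-0.43,0,0],"claw":-0.3}]'
python3 -m handwheel '[{"rot":[0,0,0],"dp":[-0.01,0,0],"claw":-0.3},{"rot":[0,0,0],"dp":[-0.02,0,0],"claw":-0.3},{"rot":[0,0,0],"dp":[-0.03,0,0],"claw":-0.3},{"rot":[0,0,0],"dp":[-0.03,0,0],"claw":-0.3}]'
python3 -m handwheel '[{"rot":[0,0,0],"dp":[-0.01,0,0],"claw":-0.3},{"rot":[0,0,0],"dp":[-0.02,0,0],"claw":-0.3},{"rot":[0,0,0],"dp":[-0.02,0,0],"claw":-0.3}]'
```

```text
clock: 8.55
ee_pos: [0.5264, 0.1199, 0.0108]
ee_rot: [-3.141, 0.0, 1.717]
ft_force: [-0.4, -0.5, 0.3]
finger_gap: 0.0556
gripper_force: 0.0
clock: 8.88
ee_pos: [0.5272, 0.1161, 0.0109]
ee_rot: [3.141, -0.0, 1.717]
ft_force: [-0.0, -0.5, -0.1]
finger_gap: 0.056
gripper_force: 0.3
clock: 9.13
ee_pos: [0.5276, 0.1131, 0.0109]
ee_rot: [3.141, -0.0, 1.717]
ft_force: [0.9, 1.2, -0.6]
finger_gap: 0.0558
gripper_force: 0.6
```

```bash
python3 -m handwheel '[{"rot":[0,0,0],"dp":[-0.01,0,0],"claw":-0.3},{"rot":[0,0,0],"dp":[-0.02,0,0],"claw":-0.3},{"rot":[0,0,0],"dp":[-0.02,0,0],"claw":-0.3}]'
python3 -m handwheel '[{"rot":[0,0,0],"dp":[-0.01,0,0],"claw":-0.3},{"rot":[0,0,0],"dp":[-0.02,0,0],"claw":-0.3},{"rot":[0,0,0],"dp":[-0.02,0,0],"claw":-0.3}]'
```

```text
clock: 9.38
ee_pos: [0.528, 0.11, 0.0108]
ee_rot: [3.141, 0.0, 1.717]
ft_force: [0.1, 0.3, 0.4]
finger_gap: 0.0553
gripper_force: 0.6
clock: 9.63
ee_pos: [0.5283, 0.1084, 0.0109]
ee_rot: [3.141, -0.002, 1.717]
ft_force: [-3.6, 9.4, 1.0]
finger_gap: 0.0556
gripper_force: 5.4
```

```bash
python3 -m handwheel '[{"rot":[0,0,0],"dp":[-0.01,0,0],"claw":-0.3},{"rot":[0,0,0],"dp":[-0.015,0,0],"claw":-0.3},{"rot":[0,0,0],"dp":[-0.015,0,0],"claw":-0.3}]'
python3 -m handwheel '[{"rot":[0,0,0],"dp":[0.1,0,0],"claw":-0.3},{"rot":[0,0,0],"dp":[0.3,0,0],"claw":-0.3},{"rot":[0,0,0],"dp":[0.5,0,-0.2],"claw":-0.3},{"rot":[0,0,0],"dp":[0.7,0,-0.5],"claw":-0.3},{"rot":[0,0,0],"dp":[0.7,0,-0.8],"claw":0.5},{"rot":[0,0,0],"dp":[0.7,0,-1],"claw":1},{"rot":[0,0,0],"dp":[0.7,0,-1],"claw":1},{"rot":[0,0,0],"dp":[0.7,0,-1],"claw":1}]'
python3 - <<'E'
from h import *
snap('scene','s5'); P,p,d=world('s5')
b=p[200:340,250:440]; cv2.imwrite('pics/c5.png',cv2.resize(b[:,:,::-1],None,fx=4,fy=4,interpolation=cv2.INTER_CUBIC))
E
```

```text
clock: 9.88
ee_pos: [0.5284, 0.1082, 0.0109]
ee_rot: [3.14, -0.004, 1.717]
ft_force: [-10.3, 22.8, 2.3]
finger_gap: 0.0556
gripper_force: 12.0
clock: 10.55
ee_pos: [0.5145, 0.2098, 0.1641]
ee_rot: [3.137, -0.003, 1.718]
ft_force: [0.4, -0.1, -1.2]
finger_gap: 0.007
gripper_force: 0.0
```

View pics/c5.png

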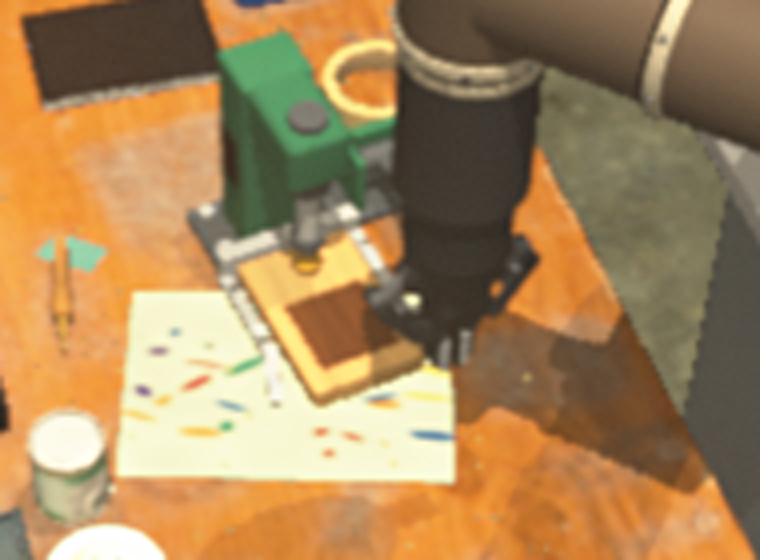

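Plaque sits in the press with the stud (crop 305,262) under the ram, and pushing 22 N against the stop gave no further movement. On to the pedal.

```bash
python3 -m handwheel '[{"rot":[0,0,0],"dp":[-0.58,-0.353,0],"claw":1},{"rot":[0,0,0],"dp":[-0.58,-0.353,0],"claw":1},{"rot":[0,0,0],"dp":[-0.58,-0.353,0],"claw":1}]'
python3 -m handwheel '[{"rot":[0,0,0],"dp":[-0.58,-0.353,0],"claw":1},{"rot":[0,0,0],"dp":[-0.58,-0.353,0],"claw":1},{"rot":[0,0,0],"dp":[-0.58,-0.353,0],"claw":1},{"rot":[0,0,0],"dp":[-0.58,-0.353,0.2],"claw":1},{"rot":[0,0,0],"dp":[-0.58,-0.353,0.35],"claw":1},{"rot":[0,0,0],"dp":[-0.58,-0.353,0.35],"claw":1}]'
python3 - <<'E'
from h import *
snap('wrist','w6'); P,p,d=world('w6'); z=P[...,2]
r=(p[...,0]>110)&(p[...,1]<70)&(p[...,2]<70)&(d>0)&(z>.05)&(z<.1); print(r.sum(),P[r].mean(0),P[r].min(0),P[r].max(0)); print(arm.read_state()['ee_pos'])
E
```

```text
clock: 10.85
ee_pos: [0.47, 0.1111, 0.1586]
ee_rot: [-3.136, 0.002, 1.716]
ft_force: [-0.8, -0.3, -1.1]
finger_gap: 0.0001
gripper_force: 0.0
clock: 11.35
ee_pos: [0.4302, 0.019, 0.104]
ee_rot: [-3.133, 0.002, 1.714]
ft_force: [-1.3, -0.2, -0.9]
finger_gap: 0.0001
gripper_force: 0.0
5119 [0.43412738 0.03177163 0.08350884] [ 0.4067789  -0.00652086  0.07103378] [0.46353902 0.05174208 0.0877494 ]
[0.43156019 0.01962959 0.10599218]
```

View pics/w6.png

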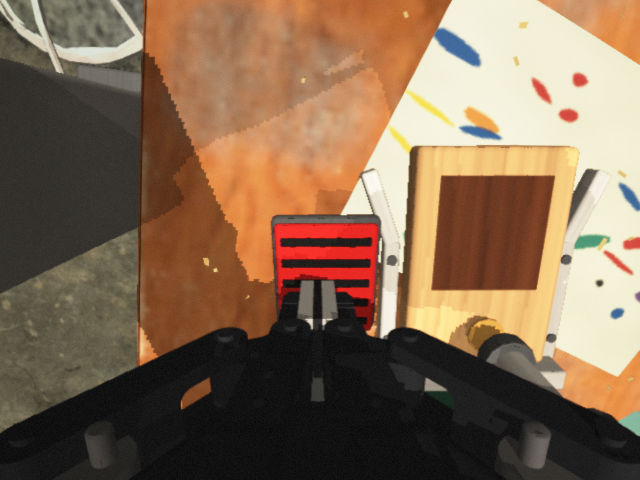

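Wrist view: the closed fingertips are over the middle of the red pad (272–380, 215–330), and the plaque lies straight between the rails.

```bash
python3 -m handwheel '[{"rot":[0,0,0],"dp":[0.02,0.01,0.08],"claw":1},{"rot":[0,0,0],"dp":[0.02,0.01,0.12],"claw":1},{"rot":[0,0,0],"dp":[0.02,0.01,0.16],"claw":1},{"rot":[0,0,0],"dp":[0.02,0.01,0.19],"claw":1},{"rot":[0,0,0],"dp":[0.02,0.01,0.22],"claw":1},{"rot":[0,0,0],"dp":[0.02,0.01,0.25],"claw":1},{"rot":[0,0,0],"dp":[0.02,0.01,0.28],"claw":1},{"rot":[0,0,0],"dp":[0.02,0.01,0.3],"claw":1},{"rot":[0,0,0],"dp":[0.02,0.01,0.32],"claw":1},{"rot":[0,0,0],"dp":[0.02,0.01,0.34],"claw":1},{"rot":[0,0,0],"dp":[0.02,0.01,0.34],"claw":1}]'
```

```text
clock: 12.32
ee_pos: [0.4361, 0.0257, 0.0582]
ee_rot: [3.139, -0.001, 1.718]
ft_force: [-3.3, 6.3, 8.7]
finger_gap: -0.0002
gripper_force: 4.8
```

```bash
python3 -m handwheel '[{"rot":[0,0,0],"dp":[0,0,0.015],"claw":1},{"rot":[0,0,0],"dp":[0,0,0.03],"claw":1},{"rot":[0,0,0],"dp":[0,0,0.04],"claw":1},{"rot":[0,0,0],"dp":[0,0,0.04],"claw":1}]'
python3 -m handwheel '[{"rot":[0,0,0],"dp":[0,0,0.01],"claw":1},{"rot":[0,0,0],"dp":[0,0,0.02],"claw":1},{"rot":[0,0,0],"dp":[0,0,0.02],"claw":1}]'
```

```text
clock: 12.65
ee_pos: [0.4362, 0.0258, 0.0526]
ee_rot: [3.139, -0.001, 1.718]
ft_force: [-6.2, 8.0, 14.0]
finger_gap: 0.0001
gripper_force: 7.1
clock: 12.9
ee_pos: [0.4362, 0.0258, 0.0496]
ee_rot: [3.139, -0.001, 1.718]
ft_force: [-5.4, 7.4, 14.7]
finger_gap: -0.0001
gripper_force: 7.8
```

```bash
python3 -m handwheel '[{"rot":[0,0,0],"dp":[0,0,0.01],"claw":1},{"rot":[0,0,0],"dp":[0,0,0.015],"claw":1},{"rot":[0,0,0],"dp":[0,0,0.015],"claw":1}]'
python3 -m handwheel '[{"rot":[0,0,0],"dp":[0,0,0.01],"claw":1},{"rot":[0,0,0],"dp":[0,0,0.01],"claw":1},{"rot":[0,0,0],"dp":[0,0,0.01],"claw":1}]'
```

```text
clock: 13.15
ee_pos: [0.4364, 0.0259, 0.0484]
ee_rot: [3.139, -0.001, 1.719]
ft_force: [-12.2, 7.6, 30.9]
finger_gap: 0.0003
gripper_force: 16.2
clock: 13.4
ee_pos: [0.4365, 0.0259, 0.0479]
ee_rot: [3.138, -0.001, 1.719]
ft_force: [-16.9, 9.8, 46.7]
finger_gap: -0.0001
gripper_force: 23.8
```

```bash
python3 -m handwheel '[{"rot":[0,0,0],"dp":[0,0,-0.005],"claw":1},{"rot":[0,0,0],"dp":[0,0,-0.005],"claw":1},{"rot":[0,0,0],"dp":[0,0,-0.005],"claw":1},{"rot":[0,0,0],"dp":[0,0,-0.005],"claw":1},{"rot":[0,0,0],"dp":[0,0,-0.005],"claw":1},{"rot":[0,0,0],"dp":[0,0,-0.005],"claw":1},{"rot":[0,0,0],"dp":[0,0,-0.005],"claw":1},{"rot":[0,0,0],"dp":[0,0,-0.005],"claw":1},{"rot":[0,0,0],"dp":[0,0,-0.005],"claw":1},{"rot":[0,0,0],"dp":[0,0,-0.005],"claw":1},{"rot":[0,0,0],"dp":[0,0,-0.005],"claw":1},{"rot":[0,0,0],"dp":[0,0,-0.005],"claw":1}]'
python3 -m handwheel '[{"rot":[0,0,0],"dp":[0,0,-0.05],"claw":1},{"rot":[0,0,0],"dp":[0,0,-0.1],"claw":1},{"rot":[0,0,0],"dp":[0,0,-0.15],"claw":1},{"rot":[0,0,0],"dp":[0,0,-0.2],"claw":1},{"rot":[0,0,0],"dp":[0,0,-0.25],"claw":1},{"rot":[0,0,0],"dp":[0,0,-0.35],"claw":1},{"rot":[0,0,0],"dp":[0,0,-0.55],"claw":1},{"rot":[0,0,0],"dp":[0,0,-0.75],"claw":1},{"rot":[0,0,0],"dp":[0.3,0,-1],"claw":1},{"rot":[0,0,0],"dp":[0.7,0,-1],"claw":1},{"rot":[0,0,0],"dp":[1,0,-1],"claw":1},{"rot":[0,0,0],"dp":[1,0,-1],"claw":1},{"rot":[0,0,0],"dp":[1,0,-1],"claw":1},{"rot":[0,0,0],"dp":[1,0,-1],"claw":1}]'
python3 - <<'E'
from h import *
snap('scene','s7'); P,p,d=world('s7'); z=P[...,2]; u=np.arange(640)[None];v=np.arange(480)[:,None]
r=(p[...,0]>150)&(p[...,1]<70)&(p[...,2]<70)&(u>345)&(u<380)&(v>245)&(v<272); print('pad',r.sum(),P[r].mean(0) if r.any() else 0)
snap('wrist','w7')
a=cv2.resize(cv2.imread('pics/w7.png'),(400,300)); b=cv2.imread('pics/s7.png')[200:320,270:430]; cv2.imwrite('pics/c7.png',np.hstack([a,cv2.resize(b,(400,300),interpolation=cv2.INTER_CUBIC)]))
E
```

```text
clock: 14.4
ee_pos: [0.4364, 0.0259, 0.0481]
ee_rot: [3.138, -0.001, 1.719]
ft_force: [-13.0, 9.6, 38.2]
finger_gap: -0.0
gripper_force: 19.4
clock: 15.57
ee_pos: [0.4125, 0.1745, 0.1954]
ee_rot: [-3.141, -0.0, 1.72]
ft_force: [0.2, -0.1, 0.2]
finger_gap: 0.0001
gripper_force: 0.0
pad 143 [0.44363799 0.03033832 0.09202007]
```

View pics/c7.png

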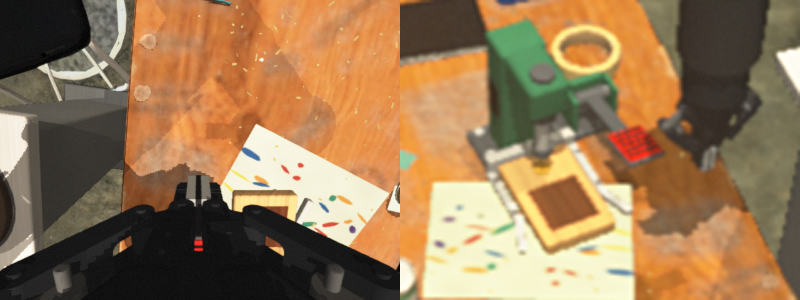

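The pedal is up again, the plaque is in the press, and the arm is clear. A quick check of stud height and plaque pose, then hand in.

Run:
```python
from h import *
for f in ('s5','s7'):
    P,p,d=world(f); z=P[...,2]; u=np.arange(640)[None];v=np.arange(480)[:,None]
    y=(p[...,0]>150)&(p[...,2]<70)&(p[...,1]>95)&(u>318)&(u<336)&(v>258)&(v<272)&(z>.015)&(z<.05); print(f,y.sum(),P[y].mean(0),np.percentile(z[y],[10,50,90]))
    m=(z>.018)&(z<.029)&(u>305)&(u<362)&(v>262)&(v<303); q=P[m][:,:2]; print(len(q),cv2.minAreaRect((q*1000).astype(np.float32)))
    pc=world(f)
```

```text
s5 25 [ 0.55019614 -0.01808851  0.03359564] [0.02337902 0.03606622 0.04025436]
844 ((547.270751953125, 26.649494171142578), (133.2413787841797, 160.95164489746094), 1.607421875)
s7 20 [ 0.54915448 -0.01973204  0.02776414] [0.02386682 0.02689208 0.03215342]
959 ((541.8599853515625, 30.377002716064453), (157.67530822753906, 141.45924377441406), 89.49884796142578)
```

```bash
python3 -c "
from rig import arm
print(arm.finish_job())"
```

```text
the job is handed in; nothing more can be done
None
```

The plaque is in the press against the back stop, the pedal was held at its stop for over a second and is back up, and the stud now measures about 9 mm lower; I touched none of the other items, and the job is handed in at about 16 s.

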